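# Seat a rivet punch in the cobbler's V-block

### The job

Take the steel rivet punch from its wooden rest and lay it in the V-block with its bevelled end towards the stop. Then push it along the V, under the spring keeper, until you feel it come fully home: bearing on both flanks and pressed firmly, but without ramming, against the stop button. Leave it there touching the button, let go, and leave the tin, hammer and brush alone.

Things in the scene. Friction and masses are not known exactly. Their poses are not given: they have to be found in the camera images.
- punch: Rivet punch: plain round steel bar, 20 mm diameter, 160 mm long, about 0.3 kg. Origin: mid-length, on its axis; x along the bar to the bevelled end (it may be rolled to any angle about x). The bevelled end tapers over its last 7 mm to a flat 10 mm across; the tail is flat. At the start it lies in the rest, bevelled end pointing away from the robot, axis 42 mm above the table.
- punch_nose (a point): Centre of the punch's bevelled end face, 80 mm along +x from the punch's origin.
- punch_tail (a point): Centre of the punch's flat tail face, 80 mm along -x from the punch's origin.
- rest: Wooden rest, fixed: base 150 x 70 x 12 mm with two V-notched saddles, each 16 mm thick along x and 60 mm wide, centred at x = -52 and +52 mm, 46 mm high; the 88 mm between them is open down to the base, so fingers can reach round the bar there. Origin: centre of the underside; x along the punch lying in it.
- vblock: Dark steel V-block, fixed, 68 mm wide, x from -62 to +118 mm. Origin on the underside; x along the V towards the stop button, z up. 10 mm base; a 90 degree V in two lengths, front x = -62 to -42, rear x = +35 to +75 mm, tops 52 mm high; the gap between is open down to the base for the fingers. A seated punch has its axis at y = 0, z = 48 mm in this frame.
- flank_left: Left (+y) sloping flank of the V, both lengths; fixed, origin and axes of vblock. A punch laid with its nose at x = 38 to 47 mm lies on both lengths and is clear of the keeper.
- flank_right: Right (-y) sloping flank of the V, both lengths; fixed, origin and axes of vblock. When home, the punch's tail sticks out 5 to 20 mm in front of the front V, where closed fingertips can push it; nothing stands in front of the block. Any downward push on the tail adds to the drag.
- stop: Stop bracket behind the rear V, fixed; origin at x = 102 mm on the V's axis, axes of vblock. A set screw through it carries a brass stop button (14 mm dia.) whose face stands 12 to 24 mm in front of this origin; how far must be felt. The button is sprung: it yields about 1 mm per 6 N, 3.5 mm in all. 5 to 8 N on it is firm; above 16 N is ramming. Friction holds the released punch on it.
- rivet_tin: Closed metal tin, 64 mm diameter, 60 mm high; origin at the centre of its underside. Leave it alone.
- hammer: Hammer lying on the bench. Leave it alone.
- brush: Brush lying on the bench. Leave it alone.
- keeper_pin (a point): Spring keeper: brass cross-pin, 12 mm diameter, over the rear V at x = 58 mm; this point is its axis. Its underside rests 4 mm below the top of a seated punch. The bevel lifts it as the punch is pushed under; it presses down with 2 to 3 N: some newtons of resistance from nose x = 50 mm on, then a drag of 2 to 8 N up to the stop. Bridge over it: 64 mm wide, 14 mm along x; stem top z = 110 mm.
Mind the look-alikes: they are no part of the job. Several things have the shape of the vblock; the one meant has the colours described above.

How it is judged:
By the outcome, as a careful person would: the job done as asked, in the order asked, and still so for the second after the job is handed in, with the robot touching nothing.
It also fails if it takes over 72 s, if anything falls off the work surface, if the arm or the gripper's body presses on something with over 40 N, if the wrist force passes 120 N, or if a joint passes its speed limit or range.

### The arm

A 6-joint arm with a two-finger parallel gripper is mounted at the origin on the work surface. World frame = base frame: x ahead of the robot, y to its left, z up, the work surface at z = 0. Lengths are in m, angles in rad, forces in N, time in s.
With the tool pointing down it reaches from about 0.425 to 0.95 m from the base axis. Payload 3.5 kg.
Tool frame: the origin (TCP) lies at the very end of the fingers, on their centre line; the grasp point (between the pads) lies 19 mm behind it; z points along the fingers, y is the line along which they close (so a half turn about z gives the same grasp; the last joint's range is limited). The gripper opens to 85 mm and grips with 20 to 120 N. Pads are 22 mm wide; open, the fingers measure 114 mm over their backs; the gripper's body (76 mm by 85 mm) begins 54 mm behind the grasp point. The pads swing forward as they close: fully open they stand 13 mm farther back than shut.
Start: joints at [-1.266, 0.286, 1.577, -0, 1.279, -0.15], TCP at [0.297, -0.606, 0.231] pointing down, gripper open.
Joint ranges: [-2.77, 2.77], [-0.9, 2.22], [0.21, 2.48], [-1.53, 4.67], [0.24, 2.81], [-2.84, 2.84]. Speed limits (rad/s): [2.79, 2.79, 3.14, 3.14, 3.14, 3.14].

### API

Orientations are given as a rotation vector (axis times angle).
In Python, from plant import telemetry, grab_frame, hand_in gives the robot as it stands.
- The arm moves only by the tool jog_arm, never from a script. Its argument "steps" is a list of rows, each an object of numbers: "fingers": the finger opening in mm, from 0 to 85.4; "dx", "dy", "dz": the shift along the tool's x, y, z in mm; "spin": the turn about the tool's z in rad. A call has 1 to 5 rows; each row shifts and turns the commanded pose from where the row before left it, along the tool's axes as they then stand; what a row does not reach is not made up. A row lasts 1/8 s, in which the tool goes at most 62.5 mm and 10.7 degrees, less where a joint would pass 70% of its speed; a pose out of reach is approached as far as the arm can. A call is refused whole if a number of a shift passes 62.5 or a number of a turn 0.188, either way. A call with a gripper value outside its range is refused whole. The fingers move at their own pace and stop on an object; "force" is the grip in N (left out, the last holds). Time passes only in rows, so rows that do not move let the fingers close. It gives the time, the measured TCP pose, the force, the opening and the grip force at its end, in the units of the state.
- telemetry.observe(): the state, without advancing time (a new reading comes with each control period).
- grab_frame(name): name is "scene" or "top" or "wrist"; returns a dict with "frame" (384x512x3 uint8, blue, green, red), "depth" (384x512 float32, m along the optical axis (not along the pixel's ray), 0 where there is no reading), "intrinsics" (3x3 intrinsics, pixels), "pose" (4x4, takes a point from camera to world coordinates). Camera axes: x right, y down, z forward; pixel columns grow to the right and rows downward; lengths in m; the calibration is good to about 2 mm. A picture is of the moment at which its call begins.
- hand_in(): hands the job in; it is judged then, once.
The state is a dict: "t": time; "joint_pos": joint angles; "qd": joint speeds; "joint_efforts": joint torques, N m; "tool_pos": TCP position; "tool_rot": TCP orientation; "ft_force": force on the tool from outside, world axes, zero at the start; "moment": the same for the moment, N m; "finger_gap": opening from 0.0 (shut) to 1.0 (fully open); "finger_force": force on a finger pad.
Only numpy, scipy, OpenCV 4.12 (cv2) and the standard library are available. Lean on these libraries where they do the work, as an engineer would, in place of code of your own. Each camera call takes 0.05 s, during which the arm holds its last target. There are 200 camera calls.

## Working session

There is one attempt and no reset: what is moved stays moved. The work goes in short steps, Python scripts to look and compute and a tool call to move; the robot and the scene stay as the last step left them, time stands still between calls to the robot, and variables do not carry over. Pictures are saved under pics/ and viewed, at most 10 in all, crops included, and the job is handed in when it is done.

Besides the shell and the picture viewer there is one more tool, called by a JSON object that holds its "api" and its "payload", one argument or row to a line. jog_arm: Moves the arm, as the interface text tells. Its arguments: {"type":"object","properties":{"steps":{"type":"array","items":{"type":"object","properties":{"fingers":{"type":"number"},"dx":{"type":"number"},"dy":{"type":"number"},"dz":{"type":"number"},"spin":{"type":"number"}}}},"force":{"type":"number"}},"required":["steps"]}

```bash
mkdir -p pics; ls
python3 - <<'E'
from plant import telemetry, grab_frame
import cv2,numpy as np
s=telemetry.observe();print(s)
for n in("scene","top"):
    f=grab_frame(n);np.savez(f"{n}0.npz",**f);cv2.imwrite(f"pics/{n}0.png",f["frame"]);print(n,f["intrinsics"],f["pose"])
E
```

```text
pics
{'t': 0.0, 'joint_pos': array([-1.26597652e+00,  2.87191576e-01,  1.57822520e+00, -2.88047682e-05,
        1.27861566e+00, -1.49981273e-01]), 'qd': array([ 1.01148617e-03, -8.42358919e-04,  7.23097438e-04,  6.95404655e-05,
       -1.64874109e-04, -5.62838767e-04]), 'joint_efforts': array([ 4.57493115e-04, -4.05979979e+01, -2.92623854e+01, -1.20997111e-04,
        5.88796218e-03,  2.77924414e-06]), 'tool_pos': array([ 0.29634088, -0.60571095,  0.22990382]), 'tool_rot': array([-3.05834388e+00, -7.07723536e-01,  3.39326568e-04]), 'ft_force': array([-0.74084414, -0.30791415,  0.71534643]), 'moment': array([-0.01405369,  0.02160049, -0.03407619]), 'finger_force': 0.0, 'finger_gap': 0.9974432881818596}
scene [[406.66039495   0.         253.55633524]
 [  0.         406.66039495 196.11089439]
 [  0.           0.           1.        ]] [[-0.52743539  0.56559297 -0.63396885  1.24761035]
 [ 0.84959277  0.34936029 -0.39514492  0.44149266]
 [-0.00200764 -0.74702877 -0.66478868  0.80891613]
 [ 0.          0.          0.          1.        ]]
top [[391.3113441    0.         251.5652823 ]
 [  0.         391.3113441  188.92576507]
 [  0.           0.           1.        ]] [[ 0.01401436 -0.98699558  0.16013535  0.3740476 ]
 [-0.99978326 -0.01629769 -0.01295421  0.02254447]
 [ 0.01539559 -0.1599191  -0.98701006  1.12985489]
 [ 0.          0.          0.          1.        ]]
```

View pics/scene0.png

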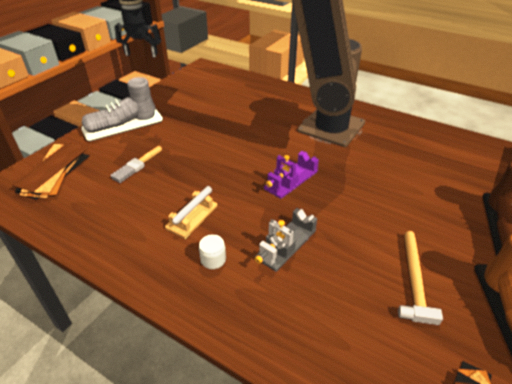

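View pics/top0.png

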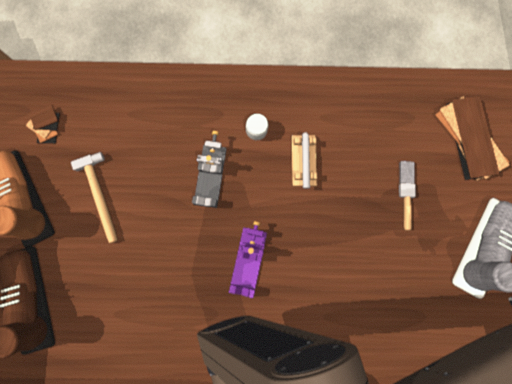

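The V-block candidates are the dark steel one at scene (288,240) / top (210,172) and the purple one at scene (292,174) / top (249,262). The dark steel one fits the description. The punch is in the rest at top (305,160), the tin at (257,127), the hammer at (97,195) and the brush at (407,190). I'll confirm with a crop and take a coarse measurement.

```bash
cat > h.py <<'E'
import numpy as np,cv2
from plant import telemetry, grab_frame
def cloud(f):
    K,T=np.array(f["intrinsics"]),np.array(f["pose"]);d=f["depth"]
    v,u=np.mgrid[:d.shape[0],:d.shape[1]]
    P=np.stack([(u-K[0,2])/K[0,0]*d,(v-K[1,2])/K[1,1]*d,d],-1)@T[:3,:3].T+T[:3,3]
    P[d<=0]=np.nan
    return P
def pix(f,p):
    K,T=np.array(f["intrinsics"]),np.array(f["pose"]);c=T[:3,:3].T@(np.array(p)-T[:3,3]);c=K@c;return c[:2]/c[2]
def ray(f,uv,z):
    K,T=np.array(f["intrinsics"]),np.array(f["pose"]);d=T[:3,:3]@np.linalg.inv(K)@[uv[0],uv[1],1]
    return T[:3,3]+d*(z-T[2,3])/d[2]
E
python3 - <<'E'
from h import *
t=np.load("top0.npz");s=np.load("scene0.npz")
a=cv2.resize(t["frame"][110:220,180:340],None,fx=4.9,fy=4.9,interpolation=cv2.INTER_CUBIC)[:300]
b=cv2.resize(s["frame"][170:280,160:330],None,fx=4.5,fy=4.5,interpolation=cv2.INTER_CUBIC)
a=cv2.resize(t["frame"][110:220,180:340],(436,300),interpolation=cv2.INTER_CUBIC);b=cv2.resize(b,(463,300))
a=cv2.resize(t["frame"][115:215,185:325],(420,300),interpolation=cv2.INTER_CUBIC);b=cv2.resize(s["frame"][180:280,240:340],(300,300),interpolation=cv2.INTER_CUBIC)
cv2.imwrite("pics/crop0.png",np.hstack([a,b]))
for n,f in(("top",t),("scene",s)):
    P=cloud(f);hsv=cv2.cvtColor(f["frame"],cv2.COLOR_BGR2HSV)
    boxes={"top":((185,125,235,215),(285,125,325,195)),"scene":((250,200,325,270),(160,180,222,240))}[n]
    for nm,(u0,v0,u1,v1) in zip(("vb","rest"),boxes):
        Q=P[v0:v1,u0:u1].reshape(-1,3);Q=Q[np.isfinite(Q[:,0])];Q=Q[(Q[:,2]>0.006)&(Q[:,2]<.13)]
        if n=="scene" and nm=="rest":pass
        r=cv2.minAreaRect((Q[:,:2]*1000).astype(np.float32));print(n,nm,len(Q),r,np.nanmax(Q[:,2]))
        if nm=="rest":
            R=P[v0:v1,u0:u1].reshape(-1,3);S=hsv[v0:v1,u0:u1].reshape(-1,3)
            m=np.isfinite(R[:,0])&(R[:,2]>.042)&(S[:,1]<60);R=R[m]
            r=cv2.minAreaRect((R[:,:2]*1000).astype(np.float32));print(" punch",m.sum(),r,R[:,2].max(),np.median(R[:,2]))
            print(cv2.fitLine((R[:,:2]*1000).astype(np.float32),cv2.DIST_HUBER,0,.01,.01).ravel())
E
```

```text
top vb 1611 ((613.0354614257812, 128.72515869140625), (260.8879699707031, 137.1287384033203), 2.5588507652282715) 0.10862745269239071
top rest 1251 ((644.1372680664062, -145.50221252441406), (112.85891723632812, 198.62953186035156), 87.28133392333984) 0.05928910491047712
 punch 355 ((637.1864624023438, -143.80581665039062), (159.25698852539062, 18.60044288635254), 0.9263898730278015) 0.05928910491047712 0.051557347548837784
[ 9.9987864e-01  1.5576871e-02  6.3553430e+02 -1.4286378e+02]
scene vb 1889 ((609.6610717773438, 132.9224853515625), (68.68842315673828, 212.66427612304688), 82.08919525146484) 0.10616107095634686
scene rest 1243 ((674.5515747070312, -115.32678985595703), (219.98158264160156, 145.1578369140625), 40.67936706542969) 0.06219763380121979
 punch 350 ((673.4521484375, -103.18765258789062), (212.0071563720703, 113.19792175292969), 44.08760452270508) 0.06219763380121979 0.04974296508328152
[ 9.9781454e-01  6.6076741e-02  6.4104718e+02 -1.3465883e+02]
```

View pics/crop0.png

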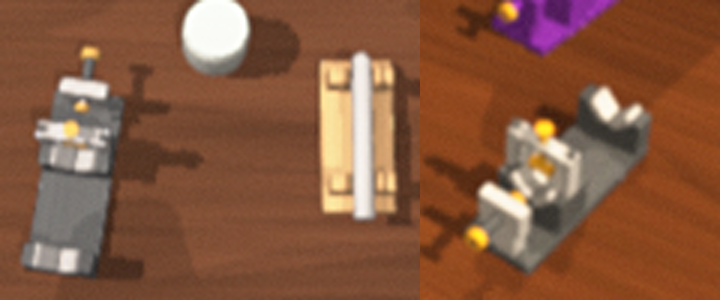

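The crop confirms it: the dark steel V-block has the stop on its far (+x) side, and the punch lies in the rest with its bevelled end facing away. I'll spin to align with the bar, then approach.

{"api": "jog_arm", "payload": {
  "steps": [
    {"spin":0.147},
    {"spin":0.147},
    {"spin":0.147},
    {"dx":36,"dy":-46},
    {"dx":36,"dy":-46}
  ]
}}

```text
invalid input
```

{"api": "jog_arm", "payload": {
  "steps": [
    {"dx":36,"dy":-46},
    {"dx":36,"dy":-46},
    {"dx":36,"dy":-46},
    {"dx":36,"dy":-46},
    {"dx":36,"dy":-46}
  ]
}}

```text
invalid input
```

{"api": "jog_arm", "payload": {
  "steps": [
    {"dx":30,"dy":-46},
    {"dx":30,"dy":-46},
    {"dx":30,"dy":-40},
    {},
    {}
  ]
}}

```text
invalid input
```

Run:
```python
from h import *
s=telemetry.observe();print(s["t"],s["tool_pos"],s["tool_rot"],s["joint_pos"],s["ft_force"])
f=grab_frame("wrist");np.savez("w1.npz",**f);cv2.imwrite("pics/w1.png",f["frame"]);print(f["intrinsics"],f["pose"],np.isfinite(f["depth"]).sum())
```

```text
0.1 [ 0.29636729 -0.60580279  0.23005754] [-3.05862162e+00 -7.07772955e-01  2.38714318e-04] [-1.26599582e+00  2.87126472e-01  1.57802140e+00  1.51623052e-05
  1.27859874e+00 -1.50004075e-01] [0.68554809 0.48379987 0.03328438]
[[314.46270398   0.         256.62131156]
 [  0.         314.46270398 192.98198182]
 [  0.           0.           1.        ]] [[ 0.44056688 -0.85165709 -0.28386797  0.36928287]
 [-0.89771816 -0.41856342 -0.13750189 -0.57138218]
 [-0.00171229  0.31541221 -0.94895321  0.3723381 ]
 [ 0.          0.          0.          1.        ]] 196608
```

View pics/w1.png

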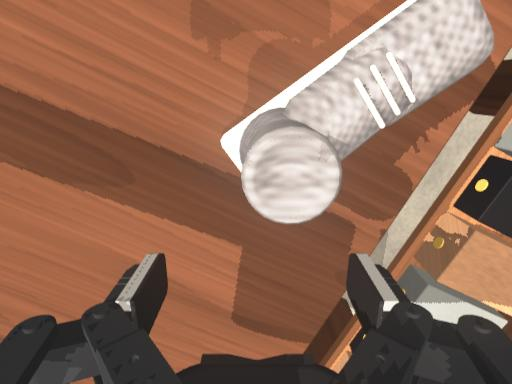

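The wrist picture shows only the boot ornament (300,130) near the start pose. The move calls were refused, probably because every field is needed in every row. I'll retry with all fields, rising to clear the boot.

{"api": "jog_arm", "payload": {
  "steps": [
    {"dx":0,"dy":0,"dz":-20,"spin":0.147,"fingers":85},
    {"dx":0,"dy":0,"dz":-20,"spin":0.147,"fingers":85},
    {"dx":0,"dy":0,"dz":-20,"spin":0.147,"fingers":85}
  ],
  "force": 40
}}

```text
t: 0.52
tool_pos: [0.2965, -0.6061, 0.2913]
tool_rot: [-3.14, -0.014, 0.001]
ft_force: [-1.3, -0.9, 1.3]
finger_gap: 0.996
finger_force: 0.0
```

{"api": "jog_arm", "payload": {
  "steps": [
    {"dx":36,"dy":-46,"dz":0,"spin":0,"fingers":85},
    {"dx":36,"dy":-46,"dz":0,"spin":0,"fingers":85},
    {"dx":36,"dy":-46,"dz":0,"spin":0,"fingers":85},
    {"dx":36,"dy":-46,"dz":0,"spin":0,"fingers":85},
    {"dx":36,"dy":-46,"dz":0,"spin":0,"fingers":85}
  ]
}}

```text
t: 1.15
tool_pos: [0.4741, -0.3721, 0.291]
tool_rot: [-3.141, -0.021, 0.0]
ft_force: [0.0, -0.0, 0.4]
finger_gap: 0.992
finger_force: 0.0
```

{"api": "jog_arm", "payload": {
  "steps": [
    {"dx":30,"dy":-46,"dz":0,"spin":0,"fingers":85},
    {"dx":30,"dy":-46,"dz":0,"spin":0,"fingers":85},
    {"dx":30,"dy":-46,"dz":0,"spin":0,"fingers":85},
    {"dx":20,"dy":-46,"dz":10,"spin":0,"fingers":85},
    {"dx":20,"dy":-46,"dz":10,"spin":0,"fingers":85}
  ]
}}

```text
t: 1.78
tool_pos: [0.6006, -0.1404, 0.2708]
tool_rot: [-3.141, -0.022, 0.0]
ft_force: [0.7, 0.1, -0.7]
finger_gap: 0.992
finger_force: 0.0
```

Run:
```python
from h import *
s=telemetry.observe();print(s["t"],s["tool_pos"],s["tool_rot"],s["joint_pos"],s["ft_force"])
f=grab_frame("wrist");np.savez("w1.npz",**f);cv2.imwrite("pics/w1.png",f["frame"]);print(f["pose"])
P=cloud(f);hsv=cv2.cvtColor(f["frame"],cv2.COLOR_BGR2HSV)
m=(np.abs(P[...,0]-.64)<.13)&(np.abs(P[...,1]+.143)<.05)&(P[...,2]>.043)&(P[...,2]<.075)&(hsv[...,1]<70)
R=P[m];print(m.sum(),cv2.minAreaRect((R[:,:2]*1000).astype(np.float32)),R[:,2].max())
print(cv2.fitLine((R[:,:2]*1000).astype(np.float32),cv2.DIST_HUBER,0,.01,.01).ravel(),R[:,0].min(),R[:,0].max())
```

```text
1.775 [ 0.60061012 -0.14043905  0.27079892] [-3.14145522e+00 -2.18561627e-02  2.52923974e-04] [-3.94019631e-01  1.31947944e-01  1.68476051e+00 -6.51728263e-06
  1.32505641e+00  1.16286383e+00] [ 0.70419125  0.11308617 -0.69444723]
[[ 1.53852559e-02 -9.48768165e-01 -3.15598262e-01  6.81689831e-01]
 [-9.99881517e-01 -1.44420019e-02 -5.32740994e-03 -1.40194877e-01]
 [ 4.96606246e-04  3.15642832e-01 -9.48877946e-01  4.13073891e-01]
 [ 0.00000000e+00  0.00000000e+00  0.00000000e+00  1.00000000e+00]]
2308 ((638.4124755859375, -142.91880798339844), (158.8004150390625, 19.104393005371094), 0.4987500011920929) 0.05374023630824737
[ 9.9988377e-01  1.5247479e-02  6.4337183e+02 -1.4251865e+02] 0.5590102018503391 0.7178258491938222
```

View pics/w1.png

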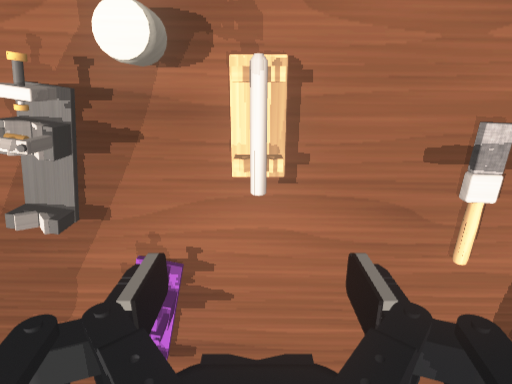

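The wrist picture shows the punch from (258,55) nose to (258,193) tail, and the dark V-block at the left (45,150). The bar sits well between the fingers, so I'll descend for the grasp.

{"api": "jog_arm", "payload": {
  "steps": [
    {"dx":28,"dy":1.5,"dz":50,"spin":0,"fingers":70},
    {"dx":28,"dy":1.4,"dz":50,"spin":0,"fingers":60},
    {"dx":0,"dy":0,"dz":50,"spin":0,"fingers":50},
    {"dx":0,"dy":0,"dz":50,"spin":0,"fingers":50},
    {"dx":0,"dy":0,"dz":18,"spin":0,"fingers":50}
  ]
}}

```text
t: 2.45
tool_pos: [0.6533, -0.1434, 0.0486]
tool_rot: [-3.139, -0.022, 0.012]
ft_force: [-0.3, 0.2, -0.6]
finger_gap: 0.585
finger_force: 0.0
```

{"api": "jog_arm", "payload": {
  "steps": [
    {"dx":0,"dy":0,"dz":15,"spin":0,"fingers":50},
    {"dx":0,"dy":0,"dz":15,"spin":0,"fingers":50},
    {"dx":0,"dy":0,"dz":0,"spin":0,"fingers":50}
  ]
}}

```text
t: 2.82
tool_pos: [0.6561, -0.1443, 0.0232]
tool_rot: [-3.141, -0.022, 0.001]
ft_force: [-0.0, -0.3, -0.6]
finger_gap: 0.587
finger_force: 0.0
```

{"api": "jog_arm", "payload": {
  "steps": [
    {"dx":0,"dy":-1.6,"dz":0,"spin":0,"fingers":40},
    {"dx":0,"dy":0,"dz":0,"spin":0,"fingers":24},
    {"dx":0,"dy":0,"dz":0,"spin":0,"fingers":10},
    {"dx":0,"dy":0,"dz":0,"spin":0,"fingers":10},
    {"dx":0,"dy":0,"dz":0,"spin":0,"fingers":10}
  ],
  "force": 50
}}

```text
t: 3.45
tool_pos: [0.6569, -0.1414, 0.0247]
tool_rot: [-3.14, -0.021, -0.002]
ft_force: [-1.4, 6.7, 4.1]
finger_gap: 0.219
finger_force: 48.9
```

{"api": "jog_arm", "payload": {
  "steps": [
    {"dx":0,"dy":0,"dz":0,"spin":0,"fingers":10},
    {"dx":0,"dy":0,"dz":0,"spin":0,"fingers":10}
  ]
}}

```text
t: 3.7
tool_pos: [0.6569, -0.1414, 0.0247]
tool_rot: [-3.14, -0.021, -0.002]
ft_force: [-0.2, 4.6, 4.3]
finger_gap: 0.217
finger_force: 48.9
```

{"api": "jog_arm", "payload": {
  "steps": [
    {"dx":0,"dy":0,"dz":-20,"spin":0,"fingers":10},
    {"dx":0,"dy":0,"dz":-50,"spin":0,"fingers":10},
    {"dx":0,"dy":0,"dz":-50,"spin":0,"fingers":10},
    {"dx":-10,"dy":-40,"dz":-45,"spin":0,"fingers":10},
    {"dx":-15,"dy":-40,"dz":-40,"spin":0,"fingers":10}
  ]
}}

```text
t: 4.32
tool_pos: [0.6299, -0.0633, 0.2309]
tool_rot: [3.14, 0.019, 0.003]
ft_force: [0.1, 0.4, -2.5]
finger_gap: 0.213
finger_force: 49.3
```

{"api": "jog_arm", "payload": {
  "steps": [
    {"dx":-15,"dy":-40,"dz":-20,"spin":0,"fingers":10},
    {"dx":-15,"dy":-40,"dz":0,"spin":0,"fingers":10},
    {"dx":0,"dy":0,"dz":0,"spin":0,"fingers":10},
    {"dx":0,"dy":0,"dz":0,"spin":0,"fingers":10}
  ]
}}

```text
t: 4.82
tool_pos: [0.5989, 0.0159, 0.2484]
tool_rot: [3.14, 0.022, 0.0]
ft_force: [-0.7, -0.0, -3.6]
finger_gap: 0.215
finger_force: 49.4
```

Run:
```python
from h import *
s=telemetry.observe();print(s["t"],s["tool_pos"],s["tool_rot"],s["ft_force"],s["finger_gap"])
f=grab_frame("wrist");np.savez("w2.npz",**f);cv2.imwrite("pics/w2.png",f["frame"])
P=cloud(f)
b=(P[...,0]>.45)&(P[...,0]<.8)&(P[...,1]>.06)&(P[...,1]<.24)
for lo,hi in((.006,.014),(.046,.056),(.006,.06)):
    m=b&(P[...,2]>lo)&(P[...,2]<hi);Q=P[m];print(lo,m.sum(),cv2.minAreaRect((Q[:,:2]*1000).astype(np.float32)))
```

```text
4.825 [0.59887386 0.01591027 0.24844289] [3.14026766e+00 2.18466518e-02 4.38772519e-04] [-0.74158742 -0.01614134 -3.60095081] 0.21450868148328264
0.006 4393 ((595.4136962890625, 131.95217895507812), (68.2948226928711, 178.43455505371094), 82.67625427246094)
0.046 1810 ((609.9686889648438, 129.73255920410156), (65.67801666259766, 211.7700958251953), 82.79972076416016)
0.006 8112 ((609.9370727539062, 130.0855712890625), (68.2948226928711, 211.9559783935547), 82.67625427246094)
```

View pics/w2.png

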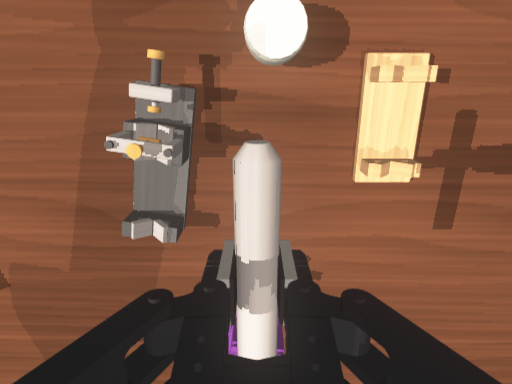

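The picture shows the punch held level between the pads with its nose at (257,145). The dark V-block is at (160,150), with its stop at the top (155,92), the keeper at (140,148) and the front V at (150,228). I'll check the in-hand pose and refine the V.

Run:
```python
from h import *
f=np.load("w2.npz");P=cloud(f)
tcp=np.array([.59887,.01591,.24844]);a=.0139
R=np.array([[np.cos(a),np.sin(a),0],[np.sin(a),-np.cos(a),0],[0,0,-1]])
Q=(P-tcp)@R   # tool coords
m=(np.abs(Q[...,1])<.02)&(Q[...,2]<.0)&(Q[...,2]>-.06)&(Q[...,0]>-.02)&(Q[...,0]<.1)
B=Q[m];print("nose x",np.nanmax(B[:,0])*1000)
for x0 in(.015,.03,.04,.05):
    C=B[np.abs(B[:,0]-x0)<.004];print(x0,"top z",C[:,2].min()*1e3,"y",C[:,1].min()*1e3,C[:,1].max()*1e3)
th=np.radians(-7.32);o=np.array([.5676,.1355,0]);V=np.array([[np.cos(th),-np.sin(th),0],[np.sin(th),np.cos(th),0],[0,0,1]])
W=(P-o)@V*1e3
for lo,hi in((-62,-42),(35,48),(68,75)):
    m=(W[...,0]>lo)&(W[...,0]<hi)&(np.abs(W[...,1])<40)&(W[...,2]>18)&(W[...,2]<56);C=W[m]
    L=C[(C[:,1]>5)&(C[:,1]<18)];Rr=C[(C[:,1]<-5)&(C[:,1]>-18)]
    print(lo,len(C),"y",C[:,1].min(),C[:,1].max(),"x",C[:,0].min(),C[:,0].max())
    if len(L)>5 and len(Rr)>5:
        # flanks: z=z0+|y-yc|
        l=np.median(L[:,2]-L[:,1]);r=np.median(Rr[:,2]+Rr[:,1]);print("  yc",(r-l)/2,"z0",(r+l)/2,len(L),len(Rr))
```

```text
nose x 61.42275042069331
0.015 top z -59.95913695000954 y -19.94468396150951 19.998801233829827
0.03 top z -28.402909984465264 y -8.756397980040724 10.96791858314651
0.04 top z -28.356850822761793 y -9.015430688071175 10.897727695502185
0.05 top z -28.460336970798473 y -9.118044912951957 10.990881588461557
-62 1345 y -33.07203552731008 32.75127348184553 x -61.99883092119076 -42.00280856428486
  yc -0.0359201119034509 z0 32.71854395487394 300 218
35 272 y -33.250451641345364 32.25998170959982 x 35.007084641430204 47.97642801623797
  yc 0.24061974848016376 z0 33.168055523653784 40 32
68 584 y -32.968904468423744 32.58113748436771 x 68.00380700995031 74.55856250289975
  yc -0.15848294896974835 z0 32.69855196835927 132 93
```

{"api": "jog_arm", "payload": {
  "steps": [
    {"dx":0,"dy":0,"dz":0,"spin":0.0709,"fingers":10},
    {"dx":0,"dy":0,"dz":0,"spin":0.0709,"fingers":10},
    {"dx":-22,"dy":-38.6,"dz":0,"spin":0,"fingers":10},
    {"dx":-22,"dy":-38.5,"dz":0,"spin":0,"fingers":10},
    {"dx":-21.3,"dy":-38.5,"dz":0,"spin":0,"fingers":10}
  ]
}}

```text
t: 5.5
tool_pos: [0.5491, 0.1391, 0.248]
tool_rot: [3.134, -0.205, -0.0]
ft_force: [-0.1, -0.6, -3.3]
finger_gap: 0.211
finger_force: 49.5
```

{"api": "jog_arm", "payload": {
  "steps": [
    {"dx":0,"dy":0,"dz":50,"spin":0,"fingers":10},
    {"dx":0,"dy":0,"dz":50,"spin":0,"fingers":10},
    {"dx":0,"dy":0,"dz":30,"spin":0,"fingers":10},
    {"dx":0,"dy":0,"dz":0,"spin":0,"fingers":10},
    {"dx":0,"dy":0,"dz":0,"spin":0,"fingers":10}
  ]
}}

```text
t: 6.12
tool_pos: [0.5505, 0.1389, 0.1199]
tool_rot: [-3.135, 0.202, -0.004]
ft_force: [0.8, 0.6, -2.4]
finger_gap: 0.216
finger_force: 49.6
```

```bash
cat >> h.py <<'E'
def vb(p,o=(.5676,.1355),th=np.radians(-7.32)):
    d=np.array(p[:2])-o;return np.array([d@[np.cos(th),np.sin(th)],d@[-np.sin(th),np.cos(th)]])*1e3
def st():
    s=telemetry.observe();r=s["tool_rot"];th=np.radians(-7.32);F=s["ft_force"]
    print("t",s["t"],"tcp",s["tool_pos"],"vb",vb(s["tool_pos"]),"yaw",np.degrees(2*np.arctan2(r[1],r[0])),r,"Fvb",F[0]*np.cos(th)+F[1]*np.sin(th),-F[0]*np.sin(th)+F[1]*np.cos(th),F[2],s["finger_gap"])
E
python3 -c "
from h import *;st()"
```

```text
t 6.125 tcp [0.55052842 0.13890707 0.1198781 ] vb [-17.36654428   1.20419932] yaw 352.6092049811963 [-3.13494264  0.20247477 -0.00399467] Fvb 0.6712687830477022 0.7389749920921919 -2.3575834827815703 0.2163203235958329
```

{"api": "jog_arm", "payload": {
  "steps": [
    {"dx":-1.5,"dy":0,"dz":30,"spin":0,"fingers":10},
    {"dx":0,"dy":0,"dz":30,"spin":0,"fingers":10},
    {"dx":0,"dy":0,"dz":18,"spin":0,"fingers":10},
    {"dx":0,"dy":0,"dz":5,"spin":0,"fingers":10},
    {"dx":0,"dy":0,"dz":0,"spin":0,"fingers":10}
  ]
}}

```text
t: 6.75
tool_pos: [0.5484, 0.1398, 0.0363]
tool_rot: [-3.135, 0.201, -0.003]
ft_force: [0.3, -1.0, -2.4]
finger_gap: 0.211
finger_force: 49.6
```

{"api": "jog_arm", "payload": {
  "steps": [
    {"dx":0,"dy":0,"dz":2,"spin":0,"fingers":10},
    {"dx":0,"dy":0,"dz":2,"spin":0,"fingers":10},
    {"dx":0,"dy":0,"dz":0,"spin":0,"fingers":10}
  ]
}}

```text
t: 7.12
tool_pos: [0.5475, 0.1398, 0.0315]
tool_rot: [-3.135, 0.201, -0.0]
ft_force: [0.0, 0.7, -2.5]
finger_gap: 0.214
finger_force: 49.6
```

```bash
python3 -c "
from h import *;st()"
```

```text
t 7.125 tcp [0.54750758 0.13979175 0.03147315] vb [-20.47548452   1.69677875] yaw 352.6703617168438 [-3.13515116e+00  2.00808106e-01 -2.63706090e-04] Fvb -0.07826896862299867 0.6651379843250657 -2.4931224728478405 0.21358654395343535
```

{"api": "jog_arm", "payload": {
  "steps": [
    {"dx":1.5,"dy":0.6,"dz":1,"spin":0,"fingers":10},
    {"dx":0,"dy":0,"dz":1,"spin":0,"fingers":10},
    {"dx":0,"dy":0,"dz":0,"spin":0,"fingers":10}
  ]
}}

```text
t: 7.5
tool_pos: [0.549, 0.1392, 0.0306]
tool_rot: [-3.135, 0.201, 0.001]
ft_force: [-3.8, 0.5, 5.7]
finger_gap: 0.213
finger_force: 50.4
```

```bash
python3 -c "
from h import *;st()"
```

```text
t 7.5 tcp [0.54896084 0.13917916 0.03056499] vb [-18.95601683   1.27434634] yaw 352.6569073797552 [-3.13494528e+00  2.01164510e-01  1.38147834e-03] Fvb -3.8651131764342965 -0.03426127720083216 5.650183676695688 0.21329356589073617
```

Contact is felt with no side load. I'll release, rise, and look.

{"api": "jog_arm", "payload": {
  "steps": [
    {"dx":0,"dy":0,"dz":0,"spin":0,"fingers":24},
    {"dx":0,"dy":0,"dz":0,"spin":0,"fingers":45},
    {"dx":0,"dy":0,"dz":0,"spin":0,"fingers":45},
    {"dx":0,"dy":0,"dz":0,"spin":0,"fingers":45}
  ]
}}

```text
t: 8.0
tool_pos: [0.549, 0.1389, 0.0293]
tool_rot: [3.135, -0.201, 0.0]
ft_force: [0.6, 0.3, -0.3]
finger_gap: 0.529
finger_force: 0.0
```

{"api": "jog_arm", "payload": {
  "steps": [
    {"dx":0,"dy":0,"dz":-15,"spin":0,"fingers":45},
    {"dx":0,"dy":0,"dz":-40,"spin":0,"fingers":45},
    {"dx":-10,"dy":0,"dz":-50,"spin":0,"fingers":45},
    {"dx":-40,"dy":0,"dz":-50,"spin":0,"fingers":20},
    {"dx":-50,"dy":0,"dz":0,"spin":0,"fingers":0}
  ]
}}

```text
t: 8.62
tool_pos: [0.4536, 0.152, 0.1898]
tool_rot: [-3.133, 0.202, -0.019]
ft_force: [0.3, 0.7, -0.2]
finger_gap: 0.108
finger_force: 0.0
```

{"api": "jog_arm", "payload": {
  "steps": [
    {"dx":-5,"dy":0,"dz":0,"spin":0,"fingers":0},
    {"dx":0,"dy":0,"dz":0,"spin":0,"fingers":0},
    {"dx":0,"dy":0,"dz":0,"spin":0,"fingers":0}
  ]
}}

```text
t: 9.0
tool_pos: [0.4467, 0.1521, 0.1835]
tool_rot: [-3.135, 0.202, -0.001]
ft_force: [-0.5, 0.2, 0.9]
finger_gap: -0.003
finger_force: 0.0
```

```bash
cat >> h.py <<'E'
def look(name):
    st();f=grab_frame("wrist");np.savez(name+".npz",**f);cv2.imwrite(f"pics/{name}.png",f["frame"])
    P=cloud(f);o=np.array([.5676,.1355,0]);th=np.radians(-7.32);V=np.array([[np.cos(th),-np.sin(th),0],[np.sin(th),np.cos(th),0],[0,0,1]])
    W=(P-o)@V*1e3
    m=(W[...,0]>-130)&(W[...,0]<33)&(np.abs(W[...,1])<13)&(W[...,2]>42)&(W[...,2]<66);C=W[m]
    print("x",C[:,0].min(),C[:,0].max(),len(C))
    for x0 in(-85,-65,-50,-30,-10,10,25):
        c=C[np.abs(C[:,0]-x0)<4]
        if len(c):print(x0,"top",np.percentile(c[:,2],95),"y",(c[:,1].min()+c[:,1].max())/2)
    m=(W[...,0]>30)&(W[...,0]<51)&(np.abs(W[...,1])<4)&(W[...,2]>42)&(W[...,2]<66);print("nose",W[m][:,0].max() if m.any() else None)
E
python3 -c "
from h import *;look('w3')"
```

```text
t 9.0 tcp [0.44674946 0.15209529 0.18347495] vb [-121.9800317     1.06236683] yaw 352.64172199765926 [-3.13507795e+00  2.01590190e-01 -1.17982391e-03] Fvb -0.5626200944687185 0.10117605606683579 0.8946135896183096 -0.002839162395427337
x -117.55702669904902 24.653299313494326 4419
-85 top 57.85716051105173 y 0.4969646684794835
-65 top 57.93266154898606 y 0.042440282715147326
-50 top 57.76546153426866 y 0.08267369589931484
-30 top 58.00506335051847 y 0.01586646663005098
-10 top 57.858191750693145 y 0.5139252711291009
10 top 58.05514820040873 y 0.5167636246032838
25 top 57.509590895532845 y 0.08760459260790388
nose None
```

View pics/w3.png

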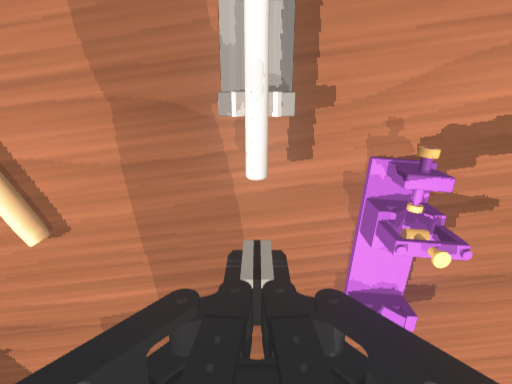

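The punch lies level and centred in the V, tail at about vb x=-117 at pixel (257,178), so the nose is at about 42. Next I'll move behind the tail, lower the closed fingers and push.

{"api": "jog_arm", "payload": {
  "steps": [
    {"dx":-18,"dy":0,"dz":20,"spin":0,"fingers":0},
    {"dx":0,"dy":0,"dz":50,"spin":0,"fingers":0},
    {"dx":0,"dy":0,"dz":50,"spin":0,"fingers":0},
    {"dx":0,"dy":0,"dz":25,"spin":0,"fingers":0},
    {"dx":0,"dy":0,"dz":0,"spin":0,"fingers":0}
  ]
}}

```text
t: 9.68
tool_pos: [0.4264, 0.1541, 0.0357]
tool_rot: [3.134, -0.202, -0.01]
ft_force: [0.4, 0.2, 0.6]
finger_gap: 0.001
finger_force: 0.0
```

```bash
python3 -c "
from h import *;st()"
```

```text
t 9.675 tcp [0.42642246 0.15408587 0.03573677] vb [-142.39498603    0.44684696] yaw -7.3629046801255855 [ 3.13391937 -0.20164275 -0.00953087] Fvb 0.3275885743782031 0.23583436049664697 0.5500138960702262 0.0009062010992489472
```

{"api": "jog_arm", "payload": {
  "steps": [
    {"dx":4,"dy":-0.5,"dz":-3,"spin":0,"fingers":0},
    {"dx":4,"dy":0,"dz":0,"spin":0,"fingers":0},
    {"dx":3,"dy":0,"dz":0,"spin":0,"fingers":0},
    {"dx":2,"dy":0,"dz":0,"spin":0,"fingers":0},
    {"dx":0,"dy":0,"dz":0,"spin":0,"fingers":0}
  ]
}}

```text
t: 10.3
tool_pos: [0.441, 0.1534, 0.0413]
tool_rot: [-3.135, 0.201, -0.001]
ft_force: [-0.5, -0.2, 1.1]
finger_gap: 0.001
finger_force: 0.2
```

{"api": "jog_arm", "payload": {
  "steps": [
    {"dx":2,"dy":0,"dz":0,"spin":0,"fingers":0},
    {"dx":2,"dy":0,"dz":0,"spin":0,"fingers":0},
    {"dx":0,"dy":0,"dz":0,"spin":0,"fingers":0}
  ]
}}

```text
t: 10.68
tool_pos: [0.4448, 0.1529, 0.0411]
tool_rot: [3.135, -0.201, -0.0]
ft_force: [-1.7, -0.3, 0.7]
finger_gap: 0.0
finger_force: 0.9
```

```bash
python3 -c "
from h import *;st()"
```

```text
t 10.675 tcp [0.44481165 0.1528619  0.04109425] vb [-123.99971738    1.57583103] yaw -7.335418037281786 [ 3.13513834e+00 -2.00966064e-01 -1.76970221e-04] Fvb -1.6144552654908897 -0.4842884161445714 0.7389096965648028 0.0004971341936084537
```

{"api": "jog_arm", "payload": {
  "steps": [
    {"dx":2,"dy":0,"dz":0,"spin":0,"fingers":0},
    {"dx":2,"dy":0,"dz":0,"spin":0,"fingers":0},
    {"dx":2,"dy":0,"dz":0,"spin":0,"fingers":0},
    {"dx":0,"dy":0,"dz":0,"spin":0,"fingers":0}
  ]
}}

```text
t: 11.18
tool_pos: [0.4512, 0.152, 0.0412]
tool_rot: [-3.135, 0.201, -0.001]
ft_force: [-1.0, -0.2, 0.5]
finger_gap: -0.002
finger_force: 0.5
```

{"api": "jog_arm", "payload": {
  "steps": [
    {"dx":2,"dy":0,"dz":0,"spin":0,"fingers":0},
    {"dx":2,"dy":0,"dz":0,"spin":0,"fingers":0},
    {"dx":2,"dy":0,"dz":0,"spin":0,"fingers":0},
    {"dx":0,"dy":0,"dz":0,"spin":0,"fingers":0}
  ]
}}

```text
t: 11.68
tool_pos: [0.455, 0.1515, 0.0409]
tool_rot: [3.135, -0.201, -0.008]
ft_force: [-6.8, 1.0, 4.8]
finger_gap: -0.004
finger_force: 3.6
```

```bash
python3 -c "
from h import *;look('w4')"
```

```text
t 11.675 tcp [0.45501305 0.15151146 0.04090989] vb [-113.70940673    1.53616993] yaw -7.340401664649802 [ 3.13489135 -0.20108713 -0.00806287] Fvb -6.8319287564286215 0.08121565259082675 4.8390526493283454 -0.00422252803217081
x -107.41422219564188 -1.112388032551719 13294
-85 top 57.58654953422612 y 0.4764256443729131
-65 top 57.75821561730375 y -0.09430815204211562
-50 top 57.52891568765216 y 0.009287643885437014
-30 top 57.78845766898356 y 0.3866103052868697
-10 top 57.95758806057289 y 0.386520711068302
nose None
```

{"api": "jog_arm", "payload": {
  "steps": [
    {"dx":1.5,"dy":0,"dz":-0.3,"spin":0,"fingers":0},
    {"dx":1.5,"dy":0,"dz":-0.2,"spin":0,"fingers":0},
    {"dx":1.5,"dy":0,"dz":0,"spin":0,"fingers":0},
    {"dx":0,"dy":0,"dz":0,"spin":0,"fingers":0}
  ]
}}

```text
t: 12.22
tool_pos: [0.4603, 0.1508, 0.0412]
tool_rot: [3.135, -0.201, -0.003]
ft_force: [-2.9, 0.3, 0.2]
finger_gap: -0.001
finger_force: 1.6
```

{"api": "jog_arm", "payload": {
  "steps": [
    {"dx":1.5,"dy":0,"dz":0,"spin":0,"fingers":0},
    {"dx":1.5,"dy":0,"dz":0,"spin":0,"fingers":0},
    {"dx":1.5,"dy":0,"dz":0,"spin":0,"fingers":0},
    {"dx":0,"dy":0,"dz":0,"spin":0,"fingers":0}
  ]
}}

```text
t: 12.72
tool_pos: [0.4647, 0.1502, 0.0412]
tool_rot: [3.135, -0.201, -0.004]
ft_force: [-4.8, -0.1, 0.9]
finger_gap: 0.001
finger_force: 2.5
```

{"api": "jog_arm", "payload": {
  "steps": [
    {"dx":1.5,"dy":0,"dz":0,"spin":0,"fingers":0},
    {"dx":1.5,"dy":0,"dz":0,"spin":0,"fingers":0},
    {"dx":1.5,"dy":0,"dz":0,"spin":0,"fingers":0},
    {"dx":0,"dy":0,"dz":0,"spin":0,"fingers":0}
  ]
}}

```text
t: 13.22
tool_pos: [0.4696, 0.1496, 0.0412]
tool_rot: [3.135, -0.201, -0.002]
ft_force: [-4.6, 0.3, 0.3]
finger_gap: -0.001
finger_force: 2.2
```

{"api": "jog_arm", "payload": {
  "steps": [
    {"dx":1.5,"dy":0,"dz":0,"spin":0,"fingers":0},
    {"dx":1.5,"dy":0,"dz":0,"spin":0,"fingers":0},
    {"dx":1.5,"dy":0,"dz":0,"spin":0,"fingers":0},
    {"dx":1,"dy":0,"dz":0,"spin":0,"fingers":0},
    {"dx":0,"dy":0,"dz":0,"spin":0,"fingers":0}
  ]
}}

```text
t: 13.85
tool_pos: [0.4758, 0.1489, 0.0416]
tool_rot: [-3.135, 0.201, -0.001]
ft_force: [-3.4, 0.7, -1.0]
finger_gap: -0.001
finger_force: 1.6
```

{"api": "jog_arm", "payload": {
  "steps": [
    {"dx":1,"dy":0,"dz":0,"spin":0,"fingers":0},
    {"dx":1,"dy":0,"dz":0,"spin":0,"fingers":0},
    {"dx":0,"dy":0,"dz":0,"spin":0,"fingers":0}
  ]
}}

```text
t: 14.22
tool_pos: [0.4778, 0.1486, 0.0417]
tool_rot: [-3.135, 0.201, -0.001]
ft_force: [-3.0, 1.0, -1.0]
finger_gap: 0.003
finger_force: 1.6
```

```bash
python3 -c "
from h import *;look('w5')"
```

```text
t 14.225 tcp [0.477753   0.14863012 0.04169668] vb [-90.78767354   1.57562905] yaw 352.66717892968734 [-3.13513999e+00  2.00894826e-01 -8.58703876e-04] Fvb -3.1050129921795784 0.5952369403606812 -1.0121436238072068 0.002536801984209812
x -84.69082046899021 22.28245296655562 13045
-85 top 65.33399740058776 y 0.026722402150722857
-65 top 58.17124920676981 y 0.13474170579070321
-50 top 58.14615050896875 y 0.026093825221072287
-30 top 58.09308367013818 y 0.3931601597114174
-10 top 58.14081972295792 y 0.4311663060620168
10 top 57.98481909458777 y 0.37984134459819163
25 top 52.8941131251129 y 0.25470706056094095
nose None
```

{"api": "jog_arm", "payload": {
  "steps": [
    {"dx":1,"dy":0,"dz":0,"spin":0,"fingers":0},
    {"dx":0,"dy":0,"dz":0,"spin":0,"fingers":0}
  ]
}}

```text
t: 14.52
tool_pos: [0.4786, 0.1485, 0.0417]
tool_rot: [-3.135, 0.201, -0.001]
ft_force: [-3.7, 0.5, -1.9]
finger_gap: 0.003
finger_force: 1.6
```

{"api": "jog_arm", "payload": {
  "steps": [
    {"dx":1,"dy":0,"dz":0,"spin":0,"fingers":0},
    {"dx":0,"dy":0,"dz":0,"spin":0,"fingers":0}
  ]
}}

```text
t: 14.78
tool_pos: [0.4797, 0.1484, 0.0417]
tool_rot: [-3.135, 0.201, -0.001]
ft_force: [-3.8, -0.3, -1.7]
finger_gap: -0.0
finger_force: 1.6
```

{"api": "jog_arm", "payload": {
  "steps": [
    {"dx":1,"dy":0,"dz":0,"spin":0,"fingers":0},
    {"dx":0,"dy":0,"dz":0,"spin":0,"fingers":0}
  ]
}}

```text
t: 15.02
tool_pos: [0.4807, 0.1483, 0.0417]
tool_rot: [-3.135, 0.201, -0.001]
ft_force: [-4.3, 0.4, -1.2]
finger_gap: 0.002
finger_force: 1.7
```

{"api": "jog_arm", "payload": {
  "steps": [
    {"dx":1,"dy":0,"dz":0,"spin":0,"fingers":0},
    {"dx":0,"dy":0,"dz":0,"spin":0,"fingers":0}
  ]
}}

```text
t: 15.28
tool_pos: [0.4816, 0.1481, 0.0417]
tool_rot: [-3.135, 0.201, -0.001]
ft_force: [-4.1, 0.3, -2.0]
finger_gap: 0.001
finger_force: 1.6
```

{"api": "jog_arm", "payload": {
  "steps": [
    {"dx":1,"dy":0,"dz":0,"spin":0,"fingers":0},
    {"dx":0,"dy":0,"dz":0,"spin":0,"fingers":0}
  ]
}}

```text
t: 15.52
tool_pos: [0.4826, 0.148, 0.0417]
tool_rot: [-3.135, 0.201, -0.001]
ft_force: [-3.5, 0.7, -1.6]
finger_gap: -0.002
finger_force: 1.7
```

{"api": "jog_arm", "payload": {
  "steps": [
    {"dx":1,"dy":0,"dz":0,"spin":0,"fingers":0},
    {"dx":0,"dy":0,"dz":0,"spin":0,"fingers":0}
  ]
}}

```text
t: 15.78
tool_pos: [0.4836, 0.1479, 0.0417]
tool_rot: [-3.135, 0.201, -0.001]
ft_force: [-2.6, 1.2, -1.3]
finger_gap: 0.001
finger_force: 1.7
```

{"api": "jog_arm", "payload": {
  "steps": [
    {"dx":1,"dy":0,"dz":0,"spin":0,"fingers":0},
    {"dx":0,"dy":0,"dz":0,"spin":0,"fingers":0}
  ]
}}

```text
t: 16.02
tool_pos: [0.4846, 0.1478, 0.0417]
tool_rot: [-3.135, 0.201, -0.0]
ft_force: [-2.7, 0.5, -1.8]
finger_gap: 0.001
finger_force: 1.7
```

{"api": "jog_arm", "payload": {
  "steps": [
    {"dx":1,"dy":0,"dz":0,"spin":0,"fingers":0},
    {"dx":0,"dy":0,"dz":0,"spin":0,"fingers":0}
  ]
}}

```text
t: 16.27
tool_pos: [0.4856, 0.1476, 0.0417]
tool_rot: [-3.135, 0.201, -0.001]
ft_force: [-3.8, 1.0, -1.3]
finger_gap: -0.004
finger_force: 1.7
```

{"api": "jog_arm", "payload": {
  "steps": [
    {"dx":1,"dy":0,"dz":0,"spin":0,"fingers":0},
    {"dx":0,"dy":0,"dz":0,"spin":0,"fingers":0}
  ]
}}

```text
t: 16.52
tool_pos: [0.4861, 0.1475, 0.0415]
tool_rot: [3.135, -0.201, -0.002]
ft_force: [-4.7, 1.0, -0.2]
finger_gap: -0.004
finger_force: 2.4
```

The button is felt: force is rising above the 3.6 N drag and travel is slowing. I'll continue in small steps.

{"api": "jog_arm", "payload": {
  "steps": [
    {"dx":0.8,"dy":0,"dz":0,"spin":0,"fingers":0},
    {"dx":0,"dy":0,"dz":0,"spin":0,"fingers":0},
    {"dx":0,"dy":0,"dz":0,"spin":0,"fingers":0}
  ]
}}

```text
t: 16.9
tool_pos: [0.4862, 0.1475, 0.0413]
tool_rot: [3.135, -0.201, -0.004]
ft_force: [-7.1, -0.2, 0.9]
finger_gap: 0.003
finger_force: 3.1
```

{"api": "jog_arm", "payload": {
  "steps": [
    {"dx":0.6,"dy":0,"dz":0,"spin":0,"fingers":0},
    {"dx":0,"dy":0,"dz":0,"spin":0,"fingers":0},
    {"dx":0,"dy":0,"dz":0,"spin":0,"fingers":0}
  ]
}}

```text
t: 17.27
tool_pos: [0.4862, 0.1474, 0.0413]
tool_rot: [3.135, -0.201, -0.007]
ft_force: [-7.4, 0.5, 1.5]
finger_gap: -0.001
finger_force: 3.8
```

{"api": "jog_arm", "payload": {
  "steps": [
    {"dx":0.5,"dy":0,"dz":-0.3,"spin":0,"fingers":0},
    {"dx":0,"dy":0,"dz":0,"spin":0,"fingers":0},
    {"dx":0,"dy":0,"dz":0,"spin":0,"fingers":0}
  ]
}}

```text
t: 17.65
tool_pos: [0.4863, 0.1474, 0.0413]
tool_rot: [3.135, -0.201, -0.008]
ft_force: [-8.2, 2.1, 1.3]
finger_gap: -0.0
finger_force: 4.0
```

{"api": "jog_arm", "payload": {
  "steps": [
    {"dx":0.5,"dy":0,"dz":-0.2,"spin":0,"fingers":0},
    {"dx":0,"dy":0,"dz":0,"spin":0,"fingers":0},
    {"dx":0,"dy":0,"dz":0,"spin":0,"fingers":0}
  ]
}}

```text
t: 18.02
tool_pos: [0.4864, 0.1474, 0.0413]
tool_rot: [3.135, -0.201, -0.01]
ft_force: [-8.0, 1.4, 1.6]
finger_gap: 0.004
finger_force: 4.3
```

```bash
python3 -c "
from h import *;look('w6')"
```

```text
t 18.025 tcp [0.48642961 0.14740138 0.04131402] vb [-82.02522106   1.46239598] yaw -7.335078208510917 [ 3.13482376 -0.20093656 -0.00960848] Fvb -8.099395285207285 0.3478257005644938 1.5731423037177064 0.0035351091438462034
x -75.88218574328293 30.694720025944115 13117
-65 top 57.72824383800716 y -0.17547994426226143
-50 top 57.70711438499701 y -0.02644024680806023
-30 top 57.82845364379446 y 0.48694204883610315
-10 top 57.90673575403574 y 0.35902731286126865
10 top 57.89017373353349 y 0.3055458609673831
25 top 57.8231036865614 y 0.2854934168985448
nose None
```

{"api": "jog_arm", "payload": {
  "steps": [
    {"dx":0.7,"dy":0,"dz":-0.4,"spin":0,"fingers":0},
    {"dx":0,"dy":0,"dz":0,"spin":0,"fingers":0},
    {"dx":0,"dy":0,"dz":0,"spin":0,"fingers":0},
    {"dx":0,"dy":0,"dz":0,"spin":0,"fingers":0}
  ]
}}

```text
t: 18.58
tool_pos: [0.4866, 0.1473, 0.0414]
tool_rot: [3.135, -0.201, -0.011]
ft_force: [-9.1, 1.5, -0.7]
finger_gap: 0.002
finger_force: 4.5
```

{"api": "jog_arm", "payload": {
  "steps": [
    {"dx":0.7,"dy":0,"dz":-0.3,"spin":0,"fingers":0},
    {"dx":0,"dy":0,"dz":0,"spin":0,"fingers":0},
    {"dx":0,"dy":0,"dz":0,"spin":0,"fingers":0},
    {"dx":0,"dy":0,"dz":0,"spin":0,"fingers":0}
  ]
}}

```text
t: 19.08
tool_pos: [0.4868, 0.1473, 0.0414]
tool_rot: [3.135, -0.201, -0.013]
ft_force: [-8.9, 1.2, -0.3]
finger_gap: 0.004
finger_force: 4.9
```

{"api": "jog_arm", "payload": {
  "steps": [
    {"dx":0.5,"dy":0,"dz":-0.2,"spin":0,"fingers":0},
    {"dx":0,"dy":0,"dz":0,"spin":0,"fingers":0},
    {"dx":0,"dy":0,"dz":0,"spin":0,"fingers":0},
    {"dx":0,"dy":0,"dz":0,"spin":0,"fingers":0},
    {"dx":0,"dy":0,"dz":0,"spin":0,"fingers":0}
  ]
}}

```text
t: 19.7
tool_pos: [0.4868, 0.1473, 0.0414]
tool_rot: [3.135, -0.201, -0.015]
ft_force: [-10.3, 0.6, 0.3]
finger_gap: 0.001
finger_force: 5.2
```

```bash
python3 -c "
from h import *;st()"
```

```text
t 19.7 tcp [0.48684617 0.14730698 0.04140683] vb [-81.6000301    1.42184104] yaw -7.33368794529092 [ 3.13469967 -0.20089042 -0.01512424] Fvb -10.324825839648934 -0.6948987459246092 0.29393219893838074 0.0006386403259013083
```

About 10.3 N in total, so roughly 6.5 N on the button after drag. I'll back off straight, rise and check.

{"api": "jog_arm", "payload": {
  "steps": [
    {"dx":-2,"dy":0,"dz":0,"spin":0,"fingers":0},
    {"dx":-3,"dy":0,"dz":0,"spin":0,"fingers":0},
    {"dx":-10,"dy":0,"dz":0,"spin":0,"fingers":0},
    {"dx":-15,"dy":0,"dz":0,"spin":0,"fingers":0},
    {"dx":0,"dy":0,"dz":-40,"spin":0,"fingers":0}
  ]
}}

```text
t: 20.32
tool_pos: [0.457, 0.1506, 0.0805]
tool_rot: [3.134, -0.2, -0.011]
ft_force: [1.2, 0.2, -0.1]
finger_gap: 0.001
finger_force: 0.0
```

{"api": "jog_arm", "payload": {
  "steps": [
    {"dx":0,"dy":0,"dz":-50,"spin":0,"fingers":0},
    {"dx":0,"dy":0,"dz":-50,"spin":0,"fingers":0},
    {"dx":0,"dy":0,"dz":0,"spin":0,"fingers":0},
    {"dx":0,"dy":0,"dz":0,"spin":0,"fingers":0}
  ]
}}

```text
t: 20.82
tool_pos: [0.4604, 0.1508, 0.1828]
tool_rot: [3.135, -0.201, 0.001]
ft_force: [-0.3, 0.0, 0.1]
finger_gap: 0.002
finger_force: 0.0
```

```bash
python3 -c "
from h import *;look('w7')
f=grab_frame('scene');a=cv2.resize(f['frame'][180:280,220:340],(480,400),interpolation=cv2.INTER_CUBIC)
w=cv2.imread('pics/w7.png')[:280,180:400];w=cv2.resize(w,(314,400));cv2.imwrite('pics/fin.png',np.hstack([a,w]))"
```

```text
t 20.825 tcp [0.46036142 0.1508213  0.18276105] vb [-108.31668835    1.53307192] yaw -7.3249091806902715 [ 3.13517405e+00 -2.00679656e-01  8.15669411e-04] Fvb -0.30287118126327867 -0.01613510535935907 0.1398266062798884 0.0016088908563982511
x -70.72695238630308 32.963722588535326 3464
-65 top 57.89988931225044 y 0.1308648697158974
-50 top 57.63888969091333 y -0.30685750087517594
-30 top 57.856590085492186 y 0.5957317017757617
-10 top 57.994309479786494 y 0.2207511358914962
10 top 57.843807488079825 y 0.1946676176559583
25 top 58.08886604759014 y 0.24229739272225004
nose 35.90911960434944
```

View pics/fin.png

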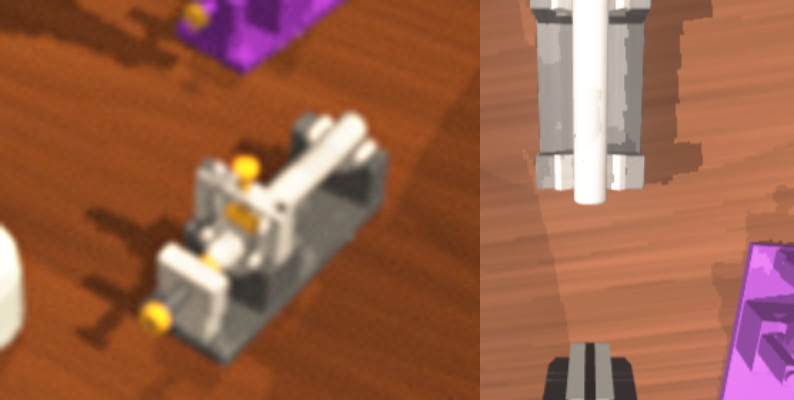

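The picture shows the punch under the keeper, its nose meeting the brass button at (210,262), level in both V lengths, and the gripper clear.

```bash
python3 -c "
from plant import hand_in;print(hand_in())"
```

```text
the job is handed in; nothing more can be done
None
```

The punch lies level in the dark steel V-block under the keeper, bevelled end against the stop button. It was pressed home with an estimated 6.5 N on the button (10.3 N total push less about 3.6 N drag), then released, and the job is handed in at about 21 s; the tin, hammer and brush were not touched.

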